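Clamp the seed vial in the stage and jam its bar with the thumb wedge

TASK

Make the clamping stage hold the red-capped seed vial that stands in it: slide the bar up until it lightly holds the vial in the vee block, then push the thumb wedge along its ramp until it jams behind the bar and keeps the vial clamped by itself. Press like a thumb, about 12 N at the wedge and never much more, because the vial is glass. Let go of everything with the vial upright, and leave the things around the stage alone.

Things in the scene. Friction and masses are not known exactly. Their poses are not given: they have to be found in the camera images.
- stage: Fixed aluminium base plate 270 x 185 mm, its top 14 mm above the worktop. Origin at worktop level; +x: the way the wedge goes in, away from the robot; +y: the way the bar closes (left at yaw 0). Plate spans x -180 to 90, y -78 to 107 mm. Along +y follow ramp block, wedge, bar, vial, vee block.
- ramp_mark (a point): Nominal midpoint of the ramp face (stage x -50, y -15.5 mm). The dark steel ramp block, 170 x 24 mm, 33 mm high, has a face that rises 1 in 5 (+y per +x) towards the bar. A set screw has shifted the block up to 4 mm either way in y, which is not reported: the wedge jams up to 20 mm earlier or later along x, to be felt.
- vee_seat (a point): Where the vial's axis stands when seated in the vee block, on the plate's top (stage x 35, y 55, z 14 mm). The dark steel vee block behind it (+y) is 34 mm high with two upright faces at 45 degrees, open towards the bar.
- bar (a joint): Travel in m of the sliding bar along stage +y: 0 fully open, about 0.018 when it touches the seated vial. Steel bar 110 mm long (stage x -50 to +60), 20 mm thick, top 33.5 mm above the plate; slides with about 1 N of friction and stays where it is left (no spring).
- bar_post (a point): Centre of the top of the round upright post on the bar, 16 mm diameter, top 86 mm above the worktop, rising 39 mm above the bar; slide the bar by it, 6 N or so once it meets the vial. It stands 53 mm towards -x from the vial. Axes as the stage's.
- bar_face (a point): Point on the bar's flat front face that meets the vial, 31 mm above the worktop; moves with the bar; axes as the stage's. The bar's back face, on which the wedge bears, lies 20 mm behind (-y).
- wedge: Loose steel thumb wedge, 0.25 kg, lying on the plate beside the ramp. Origin: underside, middle of the taper's thick end; x to the nose, z up. Taper 70 long, 28 high, 36 mm wide (y +18 to -18) at x = 0, 22 mm (y +18 to -4) at the nose; +y face bears on the bar, -y face on the ramp. Behind it a shank 24 wide, 22 high, then the tab. Friction about 0.32: stays jammed.
- thumb_tab (a point): Centre of the rear face of the wedge's upright thumb tab (8 thick, 38 wide, 46 mm high), 37 mm above the worktop; axes as the wedge's. Push along the ramp (stage +x, 1 in 5 to +y): with the bar closed it moves almost freely 55 to 115 mm, then force climbs to 12 N in a few mm; a second press settles it. The vial's squeeze is roughly 0.5 to 1.2 times the push; 4 to 20 N is right; never push over 25 N.
- vial: Glass seed vial with a red cap, 27 mm diameter, 56 mm high, standing on the plate in the gap between bar and vee block, not yet seated. Origin at the centre of its underside, z up.
- vial_green: Bystander: a vial with a green cap, 27 x 56 mm, on the worktop right of the stage. Origin at the centre of its underside.
- tip_box: Bystander: blue pipette-tip box, 92 x 127 x 68 mm, right of the stage. Origin at the centre of its underside.
- timer: Bystander: small white bench timer, 71 x 67 x 19 mm, left of the stage. Origin at the centre of its underside.
- petri: Bystander: petri dish with seeds, 100 mm diameter, 14 mm high, left of the stage. Origin at the centre of its underside.
Mind the look-alikes: they are no part of the job. There is more than one size of the wedge; the job needs the largest.

How it is judged:
By the outcome, as a careful person would: the job done as asked, in the order asked, and still so for the second after the job is handed in, with the robot touching nothing.
It also fails if it takes over 51 s, if anything falls off the work surface, if the arm or the gripper's body presses on something with over 40 N, if the wrist force passes 120 N, or if a joint passes its speed limit or range.

ROBOT

A 7-joint arm with a two-finger parallel gripper is mounted at the origin on a cart in front of the work surface, level with it; the furniture and walls round the work are solid. World frame = base frame: x ahead of the robot, y to its left, z up, the work surface at z = 0. Lengths are in m, angles in rad, forces in N, time in s.
With the tool pointing down it reaches from about 0.4 to 0.85 m from the base axis. Payload 4.5 kg.
Tool frame: the origin (TCP) lies on the centre line of the jaws, within the pads' length; the fingertips stand 11 mm ahead of it and the grasp point (between the pads) lies 8 mm behind it; z points along the fingers, y is the line along which they close (so a half turn about z gives the same grasp; the last joint's range is limited). The gripper opens to 88 mm and grips with 3 to 60 N. Pads are 18 mm wide; open, the fingers measure 123 mm over their backs; the gripper's body (75 mm by 187 mm) begins 45 mm behind the grasp point.
Start: joints at [-1.243, 0.689, -0.195, 1.565, 0.157, 0.902, -0.215], TCP at [0.181, 0.598, 0.25] pointing down, gripper open.
Joint ranges: [-3.01, 3.01], [-0.46, 2.08], [-1.47, 1.51], [0.13, 2.56], [-1, 4.14], [0.04, 2.09], [-2.66, 2.66]. Speed limits (rad/s): [2.57, 2.57, 3.14, 3.14, 3.14, 3.14, 3.14].

INTERFACE

Orientations are given as a unit quaternion [x, y, z, w].
In Python, from plant import * gives the robot as it stands. The module is installed in compiled form; this text tells all that it offers.
- The arm moves only by the tool send_rows, never from a script. Its argument "motion" is a list of rows, each an object of numbers: "x", "y", "z": the shift along the tool's x, y, z in cm; "rx", "ry", "rz": the turn, a rotation vector about the tool's x, y, z in rad; "jaw": the finger opening in cm, from 0 to 8.81. In form: [{"x": .., "y": .., "z": .., "rx": .., "ry": .., "rz": .., "jaw": ..}, ...]. A call has exactly 5 rows; each row shifts and turns the commanded pose from where the row before left it, along the tool's axes as they then stand; what a row does not reach is not made up. A row lasts 1/10 s, in which the tool goes at most 50 mm and 8.59 degrees, less where a joint would pass 70% of its speed; a pose out of reach is approached as far as the arm can. A call is refused whole if a number of a shift passes 5 or a number of a turn 0.15, either way. A call with a gripper value outside its range is refused whole. The fingers move at their own pace and stop on an object; "grip_force" is the grip in N (left out, the last holds). Time passes only in rows, so rows that do not move let the fingers close, or fill a call up. It gives the time, the measured TCP pose, the force, the opening and the grip force at its end, in the units of the state.
- get_state(): the state, without advancing time (a new reading comes with each control period).
- snapshot(name): name is "side" or "top" or "wrist"; returns a dict with "img" (400x640x3 uint8, red, green, blue), "vertical_fov" (degrees; the focal length in pixels is half the picture's height over the tangent of half this angle, whatever the lens; pixels are square), "cx", "cy" (the principal point, pixels), "extrinsics" (4x4, takes a point from camera to world coordinates). Camera axes: x right, y up, looking along -z (the intrinsics and any distortion apply to the point x, -y, -z); pixel columns grow to the right and rows downward; lengths in m; the calibration is good to about 2 mm. A picture is of the moment at which its call begins. There is no depth.
- finish_job(): hands the job in; it is judged then, once.
The state is a dict: "clock": time; "q": joint angles; "qd": joint speeds; "joint_torque": joint torques, N m; "tool_pos": TCP position; "eef_rot": TCP orientation; "contact_force": force on the tool from outside, world axes, zero at the start; "moment": the same for the moment, N m; "opening": opening from 0.0 (shut) to 1.0 (fully open); "finger_force": force on a finger pad.
Only numpy, scipy, OpenCV 4.12 (cv2) and the standard library are available. Lean on these libraries where they do the work, as an engineer would, in place of code of your own. Each camera call takes 0.05 s, during which the arm holds its last target. There are 200 camera calls.

## Working session

There is one attempt and no reset: what is moved stays moved. The work goes in short steps, Python scripts to look and compute and a tool call to move; the robot and the scene stay as the last step left them, time stands still between calls to the robot, and variables do not carry over. Pictures are saved under pics/ and viewed, at most 10 in all, crops included, and the job is handed in when it is done.

Besides the shell and the picture viewer there is one more tool, called after "Call:" as name(argument=value, ...) on one line, values as JSON. send_rows: Moves the arm, as the interface text tells. Its arguments: {"type":"object","properties":{"motion":{"type":"array"},"grip_force":{"type":"number"}},"required":["motion"]}

```bash
mkdir -p pics; cat > h.py <<'E'
from plant import *
import numpy as np, cv2, json
def snap(n,f):
    s=snapshot(n); cv2.imwrite(f,s['img'][:,:,::-1]); 
    json.dump({k:(np.array(v).tolist()) for k,v in s.items() if k!='img'},open(f+'.json','w')); return s
def ray(f,u,v):
    s=json.load(open(f+'.json')); fl=200/np.tan(np.radians(s['vertical_fov'])/2)
    E=np.array(s['extrinsics']); d=E[:3,:3]@np.array([(u-s['cx'])/fl,-(v-s['cy'])/fl,-1]); return E[:3,3],d
def at(f,u,v,z):
    o,d=ray(f,u,v); return o+d*(z-o[2])/d[2]
E
python3 - <<'E'
from h import *
for n in ['top','side']:
    s=snap(n,f'pics/{n}0.png'); print({k:(np.round(v,3).tolist() if not isinstance(v,str) else v) for k,v in s.items() if k!='img'})
s=get_state(); print(s)
E
```

```text
{'vertical_fov': 50.719, 'cx': 324.626, 'cy': 200.79, 'extrinsics': [[-0.024, 0.995, -0.099, 0.394], [-1.0, -0.023, 0.009, 0.007], [0.007, 0.099, 0.995, 1.275], [0.0, 0.0, 0.0, 1.0]]}
{'vertical_fov': 43.869, 'cx': 327.725, 'cy': 191.409, 'extrinsics': [[1.0, 0.011, 0.01, 0.563], [0.002, 0.567, -0.824, -1.488], [-0.015, 0.824, 0.567, 1.086], [0.0, 0.0, 0.0, 1.0]]}
{'clock': 0.1, 'q': array([-1.24317748,  0.68987008, -0.19456905,  1.56620698,  0.15733132,
        0.90252885, -0.21512028]), 'qd': array([ 0.00039705, -0.00134717,  0.00068551, -0.00401023, -0.00086032,
       -0.00073956,  0.00071511]), 'joint_torque': array([-2.41110312e-03, -5.28509617e+01, -1.27092429e+00, -1.53839296e+01,
       -5.24734799e-02,  1.99147667e-03,  3.39669054e-05]), 'tool_pos': array([0.18087332, 0.59769239, 0.24901903]), 'eef_rot': array([ 1.46327491e-01,  9.89235873e-01, -8.05676580e-04, -5.98930578e-05]), 'contact_force': array([-0.0233545 ,  0.34696307,  0.17232923]), 'moment': array([ 0.04802661, -0.05973725, -0.04200159]), 'finger_force': 0.0, 'opening': 1.0024981281573297}
```

View pics/top0.png

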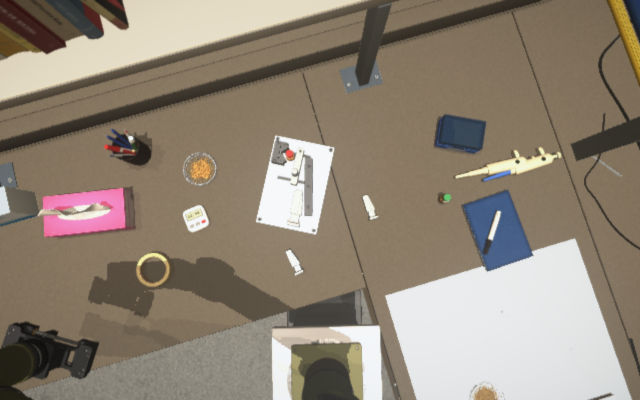

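View pics/side0.png

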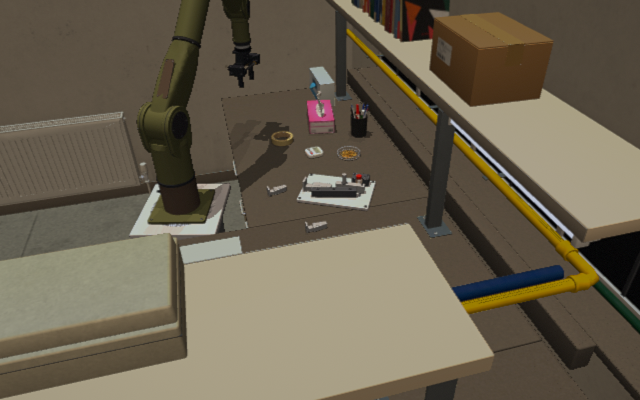

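The top view shows the stage plate at about (257–334, 136–234), with the vial's red cap at (290,155). The wedge in the stage is around (297,205), and there are two loose smaller wedges at (370,207) and (294,261). I'll enlarge the stage.

```bash
python3 - <<'E'
import cv2
i=cv2.imread('pics/top0.png')[128:242,245:350]
cv2.imwrite('pics/c1.png',cv2.resize(i,None,fx=5.2,fy=5.2,interpolation=cv2.INTER_CUBIC))
E
```

```text
(no output)
```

View pics/c1.png

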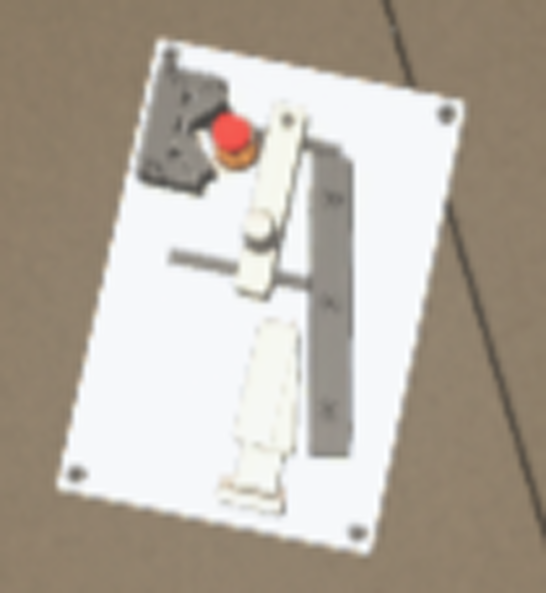

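```bash
cat >> h.py <<'E'
def cr(u,v): return 245+(u+.5)/5.2-.5,128+(v+.5)/5.2-.5
F='pics/top0.png'
def stage():
    C=np.array([at(F,*cr(*p),.014)[:2] for p in [(158,38),(465,102),(372,553),(57,488)]])
    S=np.array([[.09,.107],[.09,-.078],[-.18,-.078],[-.18,.107]])
    a=S-S.mean(0); b=C-C.mean(0)
    th=np.arctan2((a[:,0]*b[:,1]-a[:,1]*b[:,0]).sum(),(a*b).sum())
    R=np.array([[np.cos(th),-np.sin(th)],[np.sin(th),np.cos(th)]]); t=C.mean(0)-R@S.mean(0)
    return th,R,t,C-(S@R.T+t)
th,R,t,res=stage()
def toS(w): return R.T@(np.asarray(w)[:2]-t)
def toW(s): return R@np.asarray(s)+t
E
python3 - <<'E'
from h import *
print('yaw',np.degrees(th),t,res*1e3)
for n,p,z in [('post',(259,222),.086),('vialcap',(232,132),.07),('tabtopL',(222,481),.06),('tabtopR',(287,498),.06),('tabmidL',(219,492),.06),('tabmidR',(284,511),.06),('noseL',(263,318),.042),('noseR',(298,325),.042),('endL',(234,438),.042),('endR',(290,454),.042),('barTR',(305,108),.0475),('barBL',(236,291),.0475),('rampnear',(310,455),.047),('rampfar',(312,150),.047)]:
    w=at(F,*cr(*p),z); print(n,np.round(w,4),'stage',np.round(toS(w)*1e3,1))
E
```

```text
yaw -13.04186469634744 [0.6135465  0.05888456] [[-0.31283621 -0.46767175]
 [-0.68961499  0.84857876]
 [ 0.66171928 -0.03209861]
 [ 0.34073192 -0.3488084 ]]
post [0.602  0.0806 0.086 ] stage [-16.1  18.5]
vialcap [0.656  0.0958 0.07  ] stage [33.  45.5]
tabtopL [0.4619 0.105  0.06  ] stage [-158.1   10.7]
tabtopR [0.4517 0.0692 0.06  ] stage [-160.   -26.4]
tabmidL [0.4559 0.1068 0.06  ] stage [-164.4   11.1]
tabmidR [0.4446 0.071  0.06  ] stage [-167.4  -26.3]
noseL [0.5547 0.0819 0.042 ] stage [-62.6   9.2]
noseR [0.5502 0.0622 0.042 ] stage [-62.4 -11.1]
endL [0.487  0.0994 0.042 ] stage [-132.4   10.9]
endR [0.4772 0.068  0.042 ] stage [-134.9  -21.8]
barTR [0.6738 0.0557 0.0475] stage [59.4 10.5]
barBL [0.5696 0.0966 0.0475] stage [-51.3  26.8]
rampnear [0.4761 0.0566 0.047 ] stage [-133.4  -33.2]
rampfar [0.6496 0.0522 0.047 ] stage [36.6  1.6]
```

Stage pose is found: yaw about −13°, origin at (0.614, 0.059). The bar post is at (0.602, 0.081) and the wedge tab's rear face is at stage x of about −166. Next I turn the tool square to the stage and move over the post.

Call:
send_rows(motion=[{"rz": -0.066,"jaw": 3.0},{"x": -3.76,"y": -2.92,"jaw": 3.0},{"x": -3.76,"y": -2.92,"jaw": 3.0},{"x": -3.76,"y": -2.92,"jaw": 3.0},{"x": -3.76,"y": -2.92,"jaw": 3.0}], grip_force=30)

```text
schema error: expected keys x, y, z, rx, ry, rz, jaw
```

Call:
send_rows(motion=[{"x": 0,"y": 0,"z": 0,"rx": 0,"ry": 0,"rz": -0.066,"jaw": 3.0},{"x": -3.76,"y": -2.92,"z": 0,"rx": 0,"ry": 0,"rz": 0,"jaw": 3.0},{"x": -3.76,"y": -2.92,"z": 0,"rx": 0,"ry": 0,"rz": 0,"jaw": 3.0},{"x": -3.76,"y": -2.92,"z": 0,"rx": 0,"ry": 0,"rz": 0,"jaw": 3.0},{"x": -3.76,"y": -2.92,"z": 0,"rx": 0,"ry": 0,"rz": 0,"jaw": 3.0}], grip_force=30)

```text
clock: 0.6
tool_pos: [0.3019, 0.4487, 0.2494]
eef_rot: [0.113, 0.994, -0.0, -0.0]
contact_force: [1.1, 0.1, -0.4]
opening: 0.571
finger_force: 0.0
```

Call:
send_rows(motion=[{"x": -3.76,"y": -2.92,"z": 0,"rx": 0,"ry": 0,"rz": 0,"jaw": 3.0},{"x": -3.76,"y": -2.92,"z": 0,"rx": 0,"ry": 0,"rz": 0,"jaw": 3.0},{"x": -3.76,"y": -2.92,"z": 0,"rx": 0,"ry": 0,"rz": 0,"jaw": 3.0},{"x": -3.76,"y": -2.92,"z": 0,"rx": 0,"ry": 0,"rz": 0,"jaw": 3.0},{"x": -3.76,"y": -2.92,"z": 0,"rx": 0,"ry": 0,"rz": 0,"jaw": 3.0}])

```text
clock: 1.1
tool_pos: [0.4521, 0.264, 0.2495]
eef_rot: [0.114, 0.994, -0.0, -0.0]
contact_force: [-0.1, 0.2, -0.6]
opening: 0.336
finger_force: 0.0
```

Call:
send_rows(motion=[{"x": -3.76,"y": -2.92,"z": 0,"rx": 0,"ry": 0,"rz": 0,"jaw": 3.0},{"x": -3.76,"y": -2.92,"z": 0,"rx": 0,"ry": 0,"rz": 0,"jaw": 3.0},{"x": -3.76,"y": -2.92,"z": 0,"rx": 0,"ry": 0,"rz": 0,"jaw": 3.0},{"x": -3.76,"y": -2.92,"z": 0,"rx": 0,"ry": 0,"rz": 0,"jaw": 3.0},{"x": -3.76,"y": -2.92,"z": 0,"rx": 0,"ry": 0,"rz": 0,"jaw": 3.0}])

```text
clock: 1.6
tool_pos: [0.6022, 0.0792, 0.2494]
eef_rot: [0.114, 0.994, -0.0, -0.0]
contact_force: [0.9, 0.7, -0.7]
opening: 0.344
finger_force: 0.0
```

```bash
python3 - <<'E'
from h import *
s=get_state(); print(s['clock'],s['tool_pos'],toS(s['tool_pos'])*1e3, s['contact_force'],s['opening'])
snap('wrist','pics/w1.png')
E
```

```text
1.6 [0.60216842 0.07924904 0.24938497] [-15.68009457  17.27157739] [ 0.89836824  0.72713013 -0.73643572] 0.34387155090653315
```

View pics/w1.png

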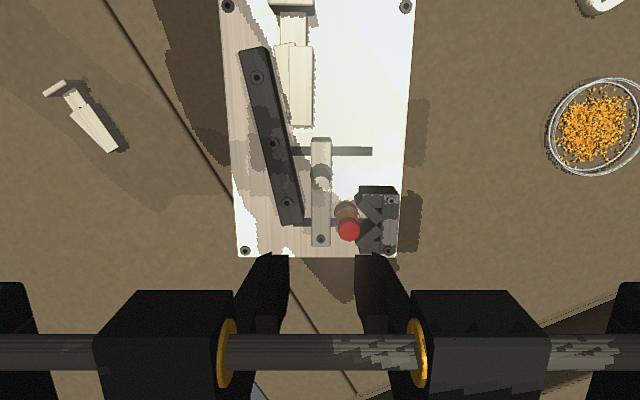

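The wrist view shows the post top at about (320,172), the red cap at (348,230), and the wedge tab at the top edge, (273–313, 8). I'll check those positions against the first fit.

```bash
python3 - <<'E'
from h import *
f='pics/w1.png'
for n,p,z in [('post',(320,172),.086),('cap',(348,230),.07),('plateBR',(397,257),.014),('plateBL',(237,257),.014),('barBL',(311,246),.0475),('barTR',(329,137),.0475),('noseL',(290,127),.042),('noseR',(313,127),.042),('tabL',(273,12),.06),('tabR',(313,12),.06)]:
    w=at(f,*p,z); print(n,np.round(w,4),np.round(toS(w)*1e3,1))
E
```

```text
post [0.5905 0.0809 0.086 ] [-27.4  16.2]
cap [0.6555 0.0931 0.07  ] [33.1 42.8]
plateBR [0.7251 0.1406 0.014 ] [ 90.2 104.8]
plateBL [ 0.6832 -0.0395  0.014 ] [ 90.1 -80.2]
barBL [0.6739 0.0517 0.0475] [60.4  6.6]
barTR [0.5684 0.0946 0.0475] [-52.   24.6]
noseL [0.5517 0.0606 0.042 ] [-60.7 -12.3]
noseR [0.5566 0.0818 0.042 ] [-60.7   9.5]
tabL [0.4577 0.0724 0.06  ] [-154.9  -22. ]
tabR [0.4651 0.1042 0.06  ] [-154.9   10.7]
```

Call:
send_rows(motion=[{"x": 0.2,"y": 0,"z": 4.5,"rx": 0,"ry": 0,"rz": 0,"jaw": 3.0},{"x": 0,"y": 0,"z": 4.5,"rx": 0,"ry": 0,"rz": 0,"jaw": 3.0},{"x": 0,"y": 0,"z": 4.5,"rx": 0,"ry": 0,"rz": 0,"jaw": 3.0},{"x": 0,"y": 0,"z": 2.5,"rx": 0,"ry": 0,"rz": 0,"jaw": 3.0},{"x": 0,"y": 0,"z": 2.2,"rx": 0,"ry": 0,"rz": 0,"jaw": 3.0}])

```text
clock: 2.15
tool_pos: [0.5982, 0.0815, 0.0653]
eef_rot: [0.114, 0.994, -0.0, -0.001]
contact_force: [-0.8, -0.7, -0.5]
opening: 0.34
finger_force: 0.0
```

Call:
send_rows(motion=[{"x": 0,"y": 0.2,"z": 0,"rx": 0,"ry": 0,"rz": 0,"jaw": 3.0},{"x": 0,"y": 0.2,"z": 0,"rx": 0,"ry": 0,"rz": 0,"jaw": 3.0},{"x": 0,"y": 0.2,"z": 0,"rx": 0,"ry": 0,"rz": 0,"jaw": 3.0},{"x": 0,"y": 0.2,"z": 0,"rx": 0,"ry": 0,"rz": 0,"jaw": 3.0},{"x": 0,"y": 0.2,"z": 0,"rx": 0,"ry": 0,"rz": 0,"jaw": 3.0}])

```text
clock: 2.65
tool_pos: [0.6023, 0.0911, 0.0688]
eef_rot: [0.114, 0.993, -0.0, 0.001]
contact_force: [-0.1, -1.3, 1.4]
opening: 0.341
finger_force: 0.8
```

Call:
send_rows(motion=[{"x": 0,"y": 0.15,"z": 0,"rx": 0,"ry": 0,"rz": 0,"jaw": 3.0},{"x": 0,"y": 0.15,"z": 0,"rx": 0,"ry": 0,"rz": 0,"jaw": 3.0},{"x": 0,"y": 0.15,"z": 0,"rx": 0,"ry": 0,"rz": 0,"jaw": 3.0},{"x": 0,"y": 0.15,"z": 0,"rx": 0,"ry": 0,"rz": 0,"jaw": 3.0},{"x": 0,"y": 0.15,"z": 0,"rx": 0,"ry": 0,"rz": 0,"jaw": 3.0}])

```text
clock: 3.15
tool_pos: [0.6035, 0.0972, 0.0678]
eef_rot: [0.114, 0.993, -0.001, -0.0]
contact_force: [-0.2, -6.4, 3.9]
opening: 0.341
finger_force: 2.9
```

Call:
send_rows(motion=[{"x": 0,"y": 0.05,"z": 0,"rx": 0,"ry": 0,"rz": 0,"jaw": 3.0},{"x": 0,"y": 0.05,"z": 0,"rx": 0,"ry": 0,"rz": 0,"jaw": 3.0},{"x": 0,"y": 0,"z": 0,"rx": 0,"ry": 0,"rz": 0,"jaw": 3.0},{"x": 0,"y": 0,"z": 0,"rx": 0,"ry": 0,"rz": 0,"jaw": 3.0},{"x": 0,"y": 0,"z": 0,"rx": 0,"ry": 0,"rz": 0,"jaw": 3.0}])

```text
clock: 3.65
tool_pos: [0.6035, 0.0972, 0.0678]
eef_rot: [0.114, 0.993, -0.002, -0.0]
contact_force: [-0.6, -5.6, 3.7]
opening: 0.341
finger_force: 2.8
```

```bash
python3 - <<'E'
from h import *
s=get_state(); print(s['clock'],toS(s['tool_pos'])*1e3, s['contact_force'],s['opening'],s['finger_force'])
snap('wrist','pics/w2.png'); snap('top','pics/t2.png')
a=cv2.resize(cv2.imread('pics/w2.png'),None,fx=.9,fy=.9)
b=cv2.resize(cv2.imread('pics/t2.png')[128:242,245:350],None,fx=5.2,fy=5.2,interpolation=cv2.INTER_CUBIC)
cv2.imwrite('pics/b2.png',b)
E
```

```text
3.65 [-18.41632776  35.01762438] [-0.59816016 -5.56558003  3.66706437] 0.3409989747141355 2.80399679671973
```

View pics/w2.png

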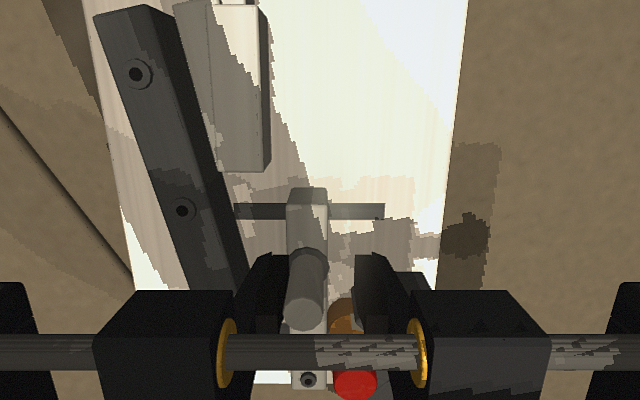

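```bash
python3 - <<'E'
from h import *
f='pics/w2.png'
for n,p,z in [('barTL',(288,193),.0475),('barTR',(328,190),.0475),('cap',(355,383),.07),('screw',(308,380),.0475),('post',(303,314),.086),('noseL',(220,172),.042),('noseR',(268,172),.042)]:
    w=at(f,*p,z); print(n,np.round(toS(w)*1e3,1))
E
```

```text
barTL [-54.1  19.9]
barTR [-55.5  38.1]
cap [32.7 50.8]
screw [53.3 27.5]
post [-17.   28.1]
noseL [-62.6 -11.8]
noseR [-62.6  10.4]
```

View pics/b2.png

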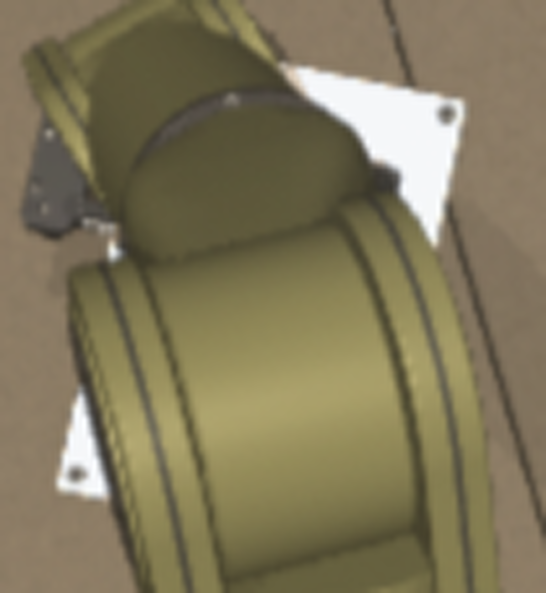

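The post is against the −y finger. The vial at about stage (33, 52) is touching the bar but may not be fully seated, so I'll press a little further.

Call:
send_rows(motion=[{"x": 0,"y": 0.05,"z": -0.05,"rx": 0,"ry": 0,"rz": 0,"jaw": 3.0},{"x": 0,"y": 0.05,"z": -0.05,"rx": 0,"ry": 0,"rz": 0,"jaw": 3.0},{"x": 0,"y": 0,"z": 0,"rx": 0,"ry": 0,"rz": 0,"jaw": 3.0},{"x": 0,"y": 0,"z": 0,"rx": 0,"ry": 0,"rz": 0,"jaw": 3.0},{"x": 0,"y": 0,"z": 0,"rx": 0,"ry": 0,"rz": 0,"jaw": 3.0}])

```text
clock: 4.25
tool_pos: [0.6035, 0.0972, 0.0679]
eef_rot: [0.115, 0.993, -0.002, -0.001]
contact_force: [0.7, -6.6, -1.0]
opening: 0.34
finger_force: 3.2
```

Call:
send_rows(motion=[{"x": 0,"y": 0.05,"z": 0,"rx": 0,"ry": 0,"rz": 0,"jaw": 3.0},{"x": 0,"y": 0.05,"z": 0,"rx": 0,"ry": 0,"rz": 0,"jaw": 3.0},{"x": 0,"y": 0,"z": 0,"rx": 0,"ry": 0,"rz": 0,"jaw": 3.0},{"x": 0,"y": 0,"z": 0,"rx": 0,"ry": 0,"rz": 0,"jaw": 3.0},{"x": 0,"y": 0,"z": 0,"rx": 0,"ry": 0,"rz": 0,"jaw": 3.0}])

```text
clock: 4.75
tool_pos: [0.6035, 0.0973, 0.0678]
eef_rot: [0.115, 0.993, -0.003, -0.001]
contact_force: [-0.1, -7.9, -1.5]
opening: 0.34
finger_force: 3.9
```

Call:
send_rows(motion=[{"x": 0,"y": -0.5,"z": 0,"rx": 0,"ry": 0,"rz": 0,"jaw": 3.0},{"x": 0,"y": -0.4,"z": 0,"rx": 0,"ry": 0,"rz": 0,"jaw": 3.0},{"x": 0,"y": 0,"z": -4,"rx": 0,"ry": 0,"rz": 0,"jaw": 3.0},{"x": 2,"y": 0,"z": -4.5,"rx": 0,"ry": 0,"rz": 0,"jaw": 3.0},{"x": 2,"y": 0,"z": -4.5,"rx": 0,"ry": 0,"rz": 0,"jaw": 3.0}])

```text
clock: 5.25
tool_pos: [0.5626, 0.103, 0.1998]
eef_rot: [0.113, 0.994, 0.001, -0.0]
contact_force: [0.8, 0.3, 1.1]
opening: 0.344
finger_force: 0.0
```

```bash
python3 - <<'E'
from h import *
s=get_state(); print(s['clock'],toS(s['tool_pos'])*1e3, s['contact_force'],s['opening'],s['finger_force'])
snap('wrist','pics/w3.png')
i=cv2.imread('pics/w3.png'); cv2.imwrite('pics/w3c.png',cv2.resize(i[60:280,200:460],None,fx=2.7,fy=2.7,interpolation=cv2.INTER_CUBIC))
E
```

```text
5.25 [-59.60088566  31.46635166] [0.84988871 0.25010297 1.09097085] 0.3437219121642384 0.0
```

View pics/w3c.png

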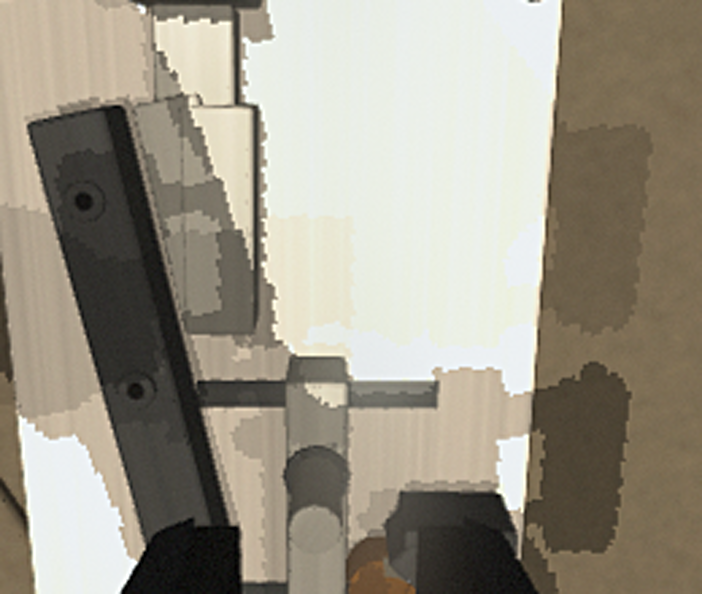

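The fingers hide the vial here. I'll return to the first look pose so I can compare it directly with w1.

Call:
send_rows(motion=[{"x": 0,"y": -0.5,"z": -2.5,"rx": 0,"ry": 0,"rz": 0,"jaw": 3.0},{"x": -2,"y": -0.9,"z": -2.5,"rx": 0,"ry": 0,"rz": 0,"jaw": 3.0},{"x": -2.4,"y": 0,"z": 0,"rx": 0,"ry": 0,"rz": 0,"jaw": 3.0},{"x": 0,"y": 0,"z": 0,"rx": 0,"ry": 0,"rz": 0,"jaw": 3.0},{"x": 0,"y": 0,"z": 0,"rx": 0,"ry": 0,"rz": 0,"jaw": 3.0}])

```text
clock: 5.8
tool_pos: [0.6025, 0.079, 0.2483]
eef_rot: [0.113, 0.994, 0.001, -0.0]
contact_force: [-0.7, 0.9, -0.7]
opening: 0.342
finger_force: 0.0
```

```bash
python3 - <<'E'
from h import *
snap('wrist','pics/w4.png')
for f in ['pics/w1.png','pics/w4.png']:
    i=cv2.imread(f).astype(int); m=(i[:,:,2]>150)&(i[:,:,1]<80)&(i[:,:,0]<80); m[:,:300]=0;m[:,400:]=0
    v,u=np.nonzero(m); c=((u.min()+u.max())/2,(v.min()+v.max())/2); print(f,u.min(),u.max(),v.min(),v.max(),toS(at(f,*c,.07))*1e3)
i=cv2.imread('pics/w4.png'); cv2.imwrite('pics/w4c.png',cv2.resize(i[120:270,220:420],None,fx=3.9,fy=3.9,interpolation=cv2.INTER_CUBIC))
E
```

```text
pics/w1.png 339 359 222 240 [34.15882947 43.80490364]
pics/w4.png 347 366 222 240 [33.95412865 50.91221006]
```

View pics/w4c.png

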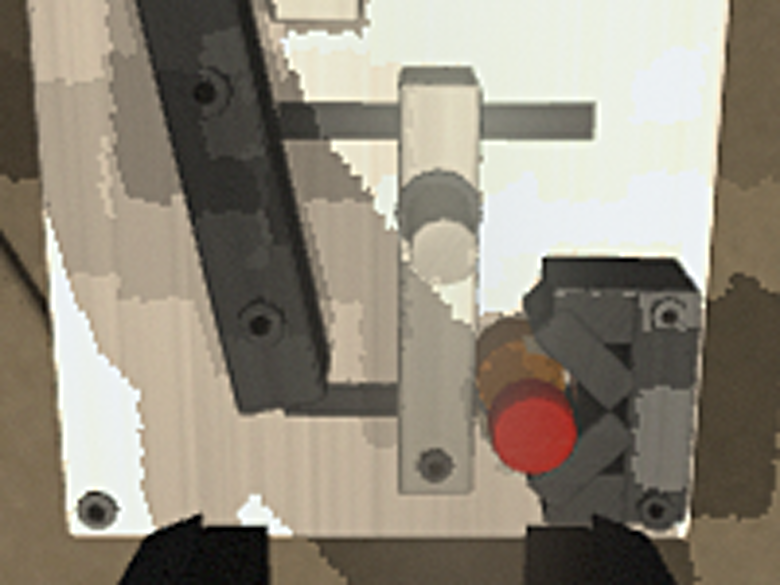

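```bash
python3 - <<'E'
from h import *
f='pics/w4.png'
def P(n,u,v,z): print(n,np.round(toS(at(f,220+(u+.5)/3.9-.5,120+(v+.5)/3.9-.5,z))*1e3,1))
P('plateR',690,537,.014);P('plateL',71,535,.014);P('apex',608,410,.048);P('veeUp_in',540,318,.048);P('veeDn_in',538,495,.048)
P('barFL',399,492,.0475);P('barFR',472,492,.0475);P('barNL',399,85,.0475);P('barNR',480,85,.0475);P('post',444,251,.086);P('cap',533,428,.07)
E
```

```text
plateR [ 90.3 104.2]
plateL [ 89.5 -78.7]
apex [36.3 72.4]
veeUp_in [11.2 53.9]
veeDn_in [60.6 55. ]
barFL [59.9 18. ]
barFR [59.9 37.4]
barNL [-47.8  18. ]
barNR [-47.7  37.5]
post [-16.8  27.9]
cap [32.3 50.7]
```

The w4 crop shows the bar against the vial, cap centre at about (533,428). Relative to the vee apex at (608,410), the vial hangs about 2–3 mm short on the −x face, so it's stuck by friction and not seated. I'll take the cap lightly between the fingers and ease it into the vee.

Call:
send_rows(motion=[{"x": -2.4,"y": 1.7,"z": 0,"rx": 0,"ry": 0,"rz": 0,"jaw": 5.5},{"x": -2.4,"y": 1.7,"z": 0,"rx": 0,"ry": 0,"rz": 0,"jaw": 5.5},{"x": 0,"y": 0,"z": 0,"rx": 0,"ry": 0,"rz": 0,"jaw": 5.5},{"x": 0,"y": 0,"z": 4.5,"rx": 0,"ry": 0,"rz": 0,"jaw": 5.5},{"x": 0,"y": 0,"z": 4.5,"rx": 0,"ry": 0,"rz": 0,"jaw": 5.5}], grip_force=5)

```text
clock: 6.35
tool_pos: [0.6569, 0.1015, 0.1586]
eef_rot: [0.113, 0.994, 0.001, 0.001]
contact_force: [0.5, -0.0, -0.8]
opening: 0.626
finger_force: 0.0
```

```bash
python3 - <<'E'
from h import *
s=get_state(); print(s['clock'],toS(s['tool_pos'])*1e3,s['tool_pos'][2], s['contact_force'],s['opening'])
E
```

```text
6.35 [32.66116346 51.27397186] 0.15862235695312044 [ 0.4951059  -0.04483174 -0.81154437] 0.6259950492764956
```

Call:
send_rows(motion=[{"x": 0,"y": 0,"z": 4.0,"rx": 0,"ry": 0,"rz": 0,"jaw": 5.5},{"x": 0,"y": 0,"z": 3.5,"rx": 0,"ry": 0,"rz": 0,"jaw": 5.5},{"x": 0,"y": 0,"z": 1.7,"rx": 0,"ry": 0,"rz": 0,"jaw": 5.5},{"x": 0,"y": 0,"z": 0,"rx": 0,"ry": 0,"rz": 0,"jaw": 4.0},{"x": 0,"y": 0,"z": 0,"rx": 0,"ry": 0,"rz": 0,"jaw": 3.2}])

```text
clock: 6.85
tool_pos: [0.6577, 0.101, 0.0679]
eef_rot: [0.114, 0.994, 0.0, 0.001]
contact_force: [0.5, -0.7, 0.6]
opening: 0.466
finger_force: 0.0
```

Call:
send_rows(motion=[{"x": 0,"y": 0,"z": 0,"rx": 0,"ry": 0,"rz": 0,"jaw": 2.5},{"x": 0,"y": 0,"z": 0,"rx": 0,"ry": 0,"rz": 0,"jaw": 2.3},{"x": 0,"y": 0,"z": 0,"rx": 0,"ry": 0,"rz": 0,"jaw": 2.3},{"x": 0,"y": 0,"z": 0,"rx": 0,"ry": 0,"rz": 0,"jaw": 2.3},{"x": 0,"y": 0,"z": 0,"rx": 0,"ry": 0,"rz": 0,"jaw": 2.3}])

```text
clock: 7.35
tool_pos: [0.6586, 0.1007, 0.0684]
eef_rot: [0.114, 0.994, 0.0, 0.002]
contact_force: [-0.0, -0.4, 6.2]
opening: 0.297
finger_force: 5.0
```

Call:
send_rows(motion=[{"x": -0.1,"y": 0.05,"z": -0.15,"rx": 0,"ry": 0,"rz": 0,"jaw": 2.3},{"x": -0.1,"y": 0.05,"z": -0.1,"rx": 0,"ry": 0,"rz": 0,"jaw": 2.3},{"x": -0.05,"y": 0.1,"z": 0,"rx": 0,"ry": 0,"rz": 0,"jaw": 2.3},{"x": 0,"y": 0.1,"z": 0,"rx": 0,"ry": 0,"rz": 0,"jaw": 2.3},{"x": 0,"y": 0,"z": 0,"rx": 0,"ry": 0,"rz": 0,"jaw": 2.3}])

```text
clock: 7.85
tool_pos: [0.6605, 0.1024, 0.069]
eef_rot: [0.114, 0.994, -0.0, 0.0]
contact_force: [-0.1, -1.6, -0.3]
opening: 0.299
finger_force: 5.0
```

```bash
python3 - <<'E'
from h import *
s=get_state(); print(s['clock'],toS(s['tool_pos'])*1e3,s['tool_pos'][2], s['contact_force'],R.T@s['contact_force'][:2],s['opening'],s['moment'])
E
```

```text
7.85 [35.89647291 53.00061671] 0.06903229386850114 [-0.12037813 -1.58401295 -0.27845839] [ 0.24018    -1.57031891] 0.2986682237503438 [-0.27067802 -0.08219495  0.01724493]
```

Call:
send_rows(motion=[{"x": 0,"y": 0.1,"z": 0,"rx": 0,"ry": 0,"rz": 0,"jaw": 2.3},{"x": 0,"y": 0.1,"z": 0,"rx": 0,"ry": 0,"rz": 0,"jaw": 2.3},{"x": 0,"y": 0.1,"z": 0,"rx": 0,"ry": 0,"rz": 0,"jaw": 2.3},{"x": 0,"y": 0,"z": 0,"rx": 0,"ry": 0,"rz": 0,"jaw": 2.3},{"x": 0,"y": 0,"z": 0,"rx": 0,"ry": 0,"rz": 0,"jaw": 2.3}])

```text
clock: 8.35
tool_pos: [0.6611, 0.1033, 0.0692]
eef_rot: [0.114, 0.993, -0.002, -0.0]
contact_force: [1.4, -4.6, 2.0]
opening: 0.297
finger_force: 5.0
```

```bash
python3 - <<'E'
from h import *
s=get_state(); print(s['clock'],toS(s['tool_pos'])*1e3,s['tool_pos'][2], s['contact_force'],R.T@s['contact_force'][:2],s['opening'],s['moment'])
E
```

```text
8.35 [36.30951906 53.95877797] 0.0691795680212638 [ 1.42488833 -4.57105245  1.96840744] [ 2.41965111 -4.13159966] 0.297261920912552 [-1.24880717 -0.09788924 -0.01057016]
```

Call:
send_rows(motion=[{"x": -0.1,"y": 0,"z": 0,"rx": 0,"ry": 0,"rz": 0,"jaw": 2.3},{"x": -0.1,"y": 0,"z": 0,"rx": 0,"ry": 0,"rz": 0,"jaw": 2.3},{"x": -0.1,"y": 0,"z": 0,"rx": 0,"ry": 0,"rz": 0,"jaw": 2.3},{"x": 0,"y": 0,"z": 0,"rx": 0,"ry": 0,"rz": 0,"jaw": 2.3},{"x": 0,"y": 0,"z": 0,"rx": 0,"ry": 0,"rz": 0,"jaw": 2.3}])

```text
clock: 8.85
tool_pos: [0.6619, 0.1031, 0.0689]
eef_rot: [0.114, 0.993, -0.002, -0.002]
contact_force: [-4.2, -5.9, 4.2]
opening: 0.297
finger_force: 5.0
```

```bash
python3 - <<'E'
from h import *
s=get_state(); print(s['clock'],toS(s['tool_pos'])*1e3,s['tool_pos'][2], s['contact_force'],R.T@s['contact_force'][:2],s['opening'],s['moment'])
E
```

```text
8.85 [37.09489363 53.93635339] 0.0689282820191105 [-4.23750679 -5.85411669  4.23464389] [-2.80714496 -6.65936057] 0.2969249497097335 [-1.15628492  0.89256321 -0.08937294]
```

Call:
send_rows(motion=[{"x": 0.15,"y": -0.1,"z": 0,"rx": 0,"ry": 0,"rz": 0,"jaw": 2.3},{"x": 0,"y": -0.1,"z": 0,"rx": 0,"ry": 0,"rz": 0,"jaw": 2.3},{"x": 0,"y": 0,"z": 0,"rx": 0,"ry": 0,"rz": 0,"jaw": 3.4},{"x": 0,"y": 0,"z": 0,"rx": 0,"ry": 0,"rz": 0,"jaw": 5.0},{"x": 0,"y": 0,"z": 0,"rx": 0,"ry": 0,"rz": 0,"jaw": 5.0}])

```text
clock: 9.35
tool_pos: [0.6623, 0.1052, 0.0693]
eef_rot: [0.113, 0.994, 0.001, 0.0]
contact_force: [-0.0, 0.3, -0.4]
opening: 0.542
finger_force: 0.0
```

Call:
send_rows(motion=[{"x": 0,"y": 0,"z": -3,"rx": 0,"ry": 0,"rz": 0,"jaw": 5},{"x": 0,"y": 0,"z": -3,"rx": 0,"ry": 0,"rz": 0,"jaw": 4},{"x": 2.5,"y": -1,"z": 0,"rx": 0,"ry": 0,"rz": 0,"jaw": 3.0},{"x": 2.9,"y": -0.9,"z": 0,"rx": 0,"ry": 0,"rz": 0,"jaw": 3.0},{"x": 0,"y": 0,"z": 0,"rx": 0,"ry": 0,"rz": 0,"jaw": 3.0}], grip_force=30)

```text
clock: 9.85
tool_pos: [0.6007, 0.0975, 0.1292]
eef_rot: [0.113, 0.994, -0.001, -0.003]
contact_force: [0.1, 0.4, 0.4]
opening: 0.336
finger_force: 0.0
```

```bash
python3 - <<'E'
from h import *
s=get_state(); print(s['clock'],toS(s['tool_pos'])*1e3,s['tool_pos'][2], s['contact_force'],s['opening'])
E
```

```text
9.85 [-21.25649492  34.73095281] 0.1292071164691747 [0.09865998 0.35873333 0.41276308] 0.3361330441025145
```

Call:
send_rows(motion=[{"x": -0.3,"y": -0.5,"z": 0,"rx": 0,"ry": 0,"rz": 0,"jaw": 3.0},{"x": 0,"y": 0,"z": 3,"rx": 0,"ry": 0,"rz": 0,"jaw": 3.0},{"x": 0,"y": 0,"z": 3.1,"rx": 0,"ry": 0,"rz": 0,"jaw": 3.0},{"x": 0,"y": 0,"z": 0,"rx": 0,"ry": 0,"rz": 0,"jaw": 3.0},{"x": 0,"y": 0.3,"z": 0,"rx": 0,"ry": 0,"rz": 0,"jaw": 3.0}])

```text
clock: 10.35
tool_pos: [0.6086, 0.0941, 0.0681]
eef_rot: [0.114, 0.993, -0.0, 0.0]
contact_force: [0.2, 0.4, 0.9]
opening: 0.343
finger_force: 0.0
```

Call:
send_rows(motion=[{"x": 0,"y": 0.15,"z": 0,"rx": 0,"ry": 0,"rz": 0,"jaw": 3.0},{"x": 0,"y": 0.15,"z": 0,"rx": 0,"ry": 0,"rz": 0,"jaw": 3.0},{"x": 0,"y": 0.1,"z": 0,"rx": 0,"ry": 0,"rz": 0,"jaw": 3.0},{"x": 0,"y": 0.1,"z": 0,"rx": 0,"ry": 0,"rz": 0,"jaw": 3.0},{"x": 0,"y": 0,"z": 0,"rx": 0,"ry": 0,"rz": 0,"jaw": 3.0}])

```text
clock: 10.85
tool_pos: [0.6094, 0.0979, 0.069]
eef_rot: [0.114, 0.993, -0.001, 0.001]
contact_force: [0.7, -5.5, 3.2]
opening: 0.343
finger_force: 2.4
```

```bash
python3 - <<'E'
from h import *
s=get_state(); print(s['clock'],toS(s['tool_pos'])*1e3,s['tool_pos'][2], s['contact_force'],s['opening'])
E
```

```text
10.85 [-12.83139311  37.12387126] 0.06896698579087021 [ 0.65181365 -5.53705043  3.15560836] 0.3429729767591271
```

Call:
send_rows(motion=[{"x": 0.2,"y": 0.1,"z": -0.1,"rx": 0,"ry": 0,"rz": 0,"jaw": 3.0},{"x": 0.2,"y": 0,"z": 0,"rx": 0,"ry": 0,"rz": 0,"jaw": 3.0},{"x": 0,"y": 0,"z": 0,"rx": 0,"ry": 0,"rz": 0,"jaw": 3.0},{"x": 0,"y": 0,"z": 0,"rx": 0,"ry": 0,"rz": 0,"jaw": 3.0},{"x": 0,"y": 0,"z": 0,"rx": 0,"ry": 0,"rz": 0,"jaw": 3.0}])

```text
clock: 11.35
tool_pos: [0.6061, 0.0988, 0.0694]
eef_rot: [0.115, 0.993, -0.001, 0.001]
contact_force: [2.2, -6.6, 0.4]
opening: 0.341
finger_force: 3.0
```

```bash
python3 - <<'E'
from h import *
s=get_state(); print(s['clock'],toS(s['tool_pos'])*1e3,s['tool_pos'][2], s['contact_force'],s['opening'])
E
```

```text
11.35 [-16.21328092  37.19933846] 0.06939390150234477 [ 2.20542318 -6.63187638  0.36327596] 0.34103654851381027
```

The bar now stops about 2.2 mm further in at 6.6 N, so the vial is seated. Next I release the post and go behind the thumb tab with the fingers shut.

Call:
send_rows(motion=[{"x": 0,"y": -0.5,"z": 0,"rx": 0,"ry": 0,"rz": 0,"jaw": 3.0},{"x": 0,"y": -0.4,"z": 0,"rx": 0,"ry": 0,"rz": 0,"jaw": 3.0},{"x": 0,"y": 0,"z": -3,"rx": 0,"ry": 0,"rz": 0,"jaw": 3.0},{"x": 0,"y": 0,"z": -3,"rx": 0,"ry": 0,"rz": 0,"jaw": 3.0},{"x": 4,"y": -1,"z": 0,"rx": 0,"ry": 0,"rz": 0,"jaw": 1.0}])

```text
clock: 11.85
tool_pos: [0.5694, 0.0943, 0.133]
eef_rot: [0.115, 0.993, 0.004, 0.007]
contact_force: [-0.1, 0.5, -0.6]
opening: 0.273
finger_force: 0.0
```

Call:
send_rows(motion=[{"x": 4.5,"y": -1,"z": 0,"rx": 0,"ry": 0,"rz": 0,"jaw": 0},{"x": 4.5,"y": -1,"z": 0,"rx": 0,"ry": 0,"rz": 0,"jaw": 0},{"x": 4.4,"y": -0.5,"z": 0,"rx": 0,"ry": 0,"rz": 0,"jaw": 0},{"x": 0,"y": 0,"z": 0,"rx": 0,"ry": 0,"rz": 0,"jaw": 0},{"x": 0,"y": 0,"z": 0,"rx": 0,"ry": 0,"rz": 0,"jaw": 0}], grip_force=10)

```text
clock: 12.35
tool_pos: [0.4251, 0.099, 0.1294]
eef_rot: [0.112, 0.994, 0.001, -0.0]
contact_force: [0.6, -0.2, -0.4]
opening: 0.007
finger_force: 0.0
```

```bash
python3 - <<'E'
from h import *
s=get_state(); print(s['clock'],toS(s['tool_pos'])*1e3,s['tool_pos'][2], s['contact_force'],s['opening'])
snap('wrist','pics/w5.png')
E
```

```text
12.35 [-192.66733525   -3.49602223] 0.1294294445980169 [ 0.64470722 -0.16469933 -0.41835221] 0.007278911415528153
```

View pics/w5.png

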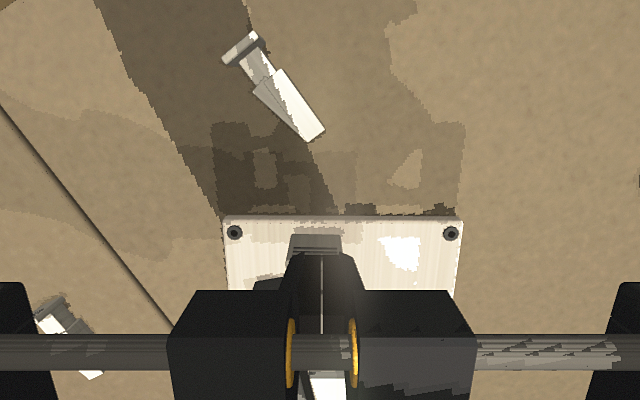

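```bash
python3 - <<'E'
from h import *
f='pics/w5.png'
for n,p,z in [('b',(315,235),.014),('tL',(288,252),.06),('tR',(341,252),.06),('plate',(224,216),.014),('plate',(463,217),.014)]: print(n,toS(at(f,*p,z))*1e3)
E
```

```text
b [-166.36656816   -8.07061142]
tL [-174.57510072  -24.44642621]
tR [-174.61581984    9.16030585]
plate [-181.75669251  -76.30541734]
plate [-181.20311901  103.27032577]
```

Call:
send_rows(motion=[{"x": 0,"y": -0.4,"z": 3,"rx": 0,"ry": 0,"rz": 0,"jaw": 0},{"x": 0,"y": 0,"z": 4,"rx": 0,"ry": 0,"rz": 0,"jaw": 0},{"x": 0,"y": 0,"z": 1.8,"rx": 0,"ry": 0,"rz": 0,"jaw": 0},{"x": 0,"y": 0,"z": 0,"rx": 0,"ry": 0,"rz": 0,"jaw": 0},{"x": 0,"y": 0,"z": 0,"rx": 0,"ry": 0,"rz": 0,"jaw": 0}])

```text
clock: 12.9
tool_pos: [0.4283, 0.0943, 0.054]
eef_rot: [0.114, 0.993, -0.001, -0.001]
contact_force: [-0.0, -0.8, -0.2]
opening: 0.007
finger_force: 0.0
```

Call:
send_rows(motion=[{"x": -0.5,"y": 0,"z": 0,"rx": 0,"ry": 0,"rz": 0,"jaw": 0},{"x": -0.5,"y": 0,"z": 0,"rx": 0,"ry": 0,"rz": 0,"jaw": 0},{"x": -0.4,"y": 0,"z": 0,"rx": 0,"ry": 0,"rz": 0,"jaw": 0},{"x": -0.4,"y": 0.05,"z": 0,"rx": 0,"ry": 0,"rz": 0,"jaw": 0},{"x": -0.4,"y": 0.05,"z": 0,"rx": 0,"ry": 0,"rz": 0,"jaw": 0}])

```text
clock: 13.4
tool_pos: [0.4487, 0.0898, 0.0542]
eef_rot: [0.114, 0.994, -0.001, -0.002]
contact_force: [-2.0, 0.3, 0.4]
opening: 0.007
finger_force: 0.7
```

```bash
cat >> h.py <<'E'
def st():
    s=get_state(); print(s['clock'],np.round(toS(s['tool_pos'])*1e3,1),'z',round(s['tool_pos'][2],4),'Fstage',np.round(R.T@s['contact_force'][:2],1),'Fz',round(s['contact_force'][2],1))
E
python3 -c "from h import *; st()"
```

```text
13.4 [-167.6   -7.1] z 0.0542 Fstage [-2.  -0.2] Fz 0.4
```

Call:
send_rows(motion=[{"x": 0.4,"y": 0,"z": 0,"rx": 0,"ry": 0,"rz": 0,"jaw": 0},{"x": 0,"y": 0,"z": 0.7,"rx": 0,"ry": 0,"rz": 0,"jaw": 0},{"x": 0,"y": 0,"z": 0.6,"rx": 0,"ry": 0,"rz": 0,"jaw": 0},{"x": -0.4,"y": 0,"z": 0,"rx": 0,"ry": 0,"rz": 0,"jaw": 0},{"x": -0.5,"y": 0.06,"z": 0,"rx": 0,"ry": 0,"rz": 0,"jaw": 0}])

```text
clock: 13.9
tool_pos: [0.453, 0.0892, 0.0405]
eef_rot: [0.113, 0.994, -0.002, -0.003]
contact_force: [-1.3, 0.0, -0.8]
opening: -0.0
finger_force: 0.5
```

Call:
send_rows(motion=[{"x": -0.5,"y": 0.06,"z": 0,"rx": 0,"ry": 0,"rz": 0,"jaw": 0},{"x": -0.5,"y": 0.06,"z": 0,"rx": 0,"ry": 0,"rz": 0,"jaw": 0},{"x": -0.5,"y": 0.06,"z": 0,"rx": 0,"ry": 0,"rz": 0,"jaw": 0},{"x": -0.5,"y": 0.06,"z": 0,"rx": 0,"ry": 0,"rz": 0,"jaw": 0},{"x": -0.5,"y": 0.06,"z": 0,"rx": 0,"ry": 0,"rz": 0,"jaw": 0}])

```text
clock: 14.4
tool_pos: [0.4788, 0.0864, 0.041]
eef_rot: [0.114, 0.994, -0.001, -0.002]
contact_force: [-1.6, -0.3, 0.7]
opening: 0.005
finger_force: 0.7
```

```bash
python3 -c "from h import *; st()"
```

```text
14.4 [-137.5   -3.6] z 0.041 Fstage [-1.5 -0.7] Fz 0.7
```

Call:
send_rows(motion=[{"x": -0.3,"y": 0.04,"z": 0,"rx": 0,"ry": 0,"rz": 0,"jaw": 0},{"x": -0.3,"y": 0.04,"z": 0,"rx": 0,"ry": 0,"rz": 0,"jaw": 0},{"x": -0.3,"y": 0.04,"z": 0,"rx": 0,"ry": 0,"rz": 0,"jaw": 0},{"x": -0.3,"y": 0.04,"z": 0,"rx": 0,"ry": 0,"rz": 0,"jaw": 0},{"x": -0.3,"y": 0.04,"z": 0,"rx": 0,"ry": 0,"rz": 0,"jaw": 0}])

```text
clock: 14.9
tool_pos: [0.4936, 0.0851, 0.0408]
eef_rot: [0.114, 0.994, -0.001, -0.002]
contact_force: [-1.4, 0.6, -0.2]
opening: 0.006
finger_force: 0.7
```

Call:
send_rows(motion=[{"x": -0.2,"y": 0.03,"z": 0,"rx": 0,"ry": 0,"rz": 0,"jaw": 0},{"x": -0.2,"y": 0.03,"z": 0,"rx": 0,"ry": 0,"rz": 0,"jaw": 0},{"x": -0.2,"y": 0.03,"z": 0,"rx": 0,"ry": 0,"rz": 0,"jaw": 0},{"x": -0.2,"y": 0.03,"z": 0,"rx": 0,"ry": 0,"rz": 0,"jaw": 0},{"x": -0.2,"y": 0.03,"z": 0,"rx": 0,"ry": 0,"rz": 0,"jaw": 0}])

```text
clock: 15.4
tool_pos: [0.5037, 0.0843, 0.0407]
eef_rot: [0.114, 0.994, -0.001, -0.002]
contact_force: [-1.5, 0.6, 1.1]
opening: 0.009
finger_force: 0.7
```

```bash
python3 -c "from h import *; st()"
```

```text
15.4 [-112.8   -0. ] z 0.0407 Fstage [-1.6  0.2] Fz 1.1
```

Call:
send_rows(motion=[{"x": -0.2,"y": 0.03,"z": 0,"rx": 0,"ry": 0,"rz": 0,"jaw": 0},{"x": -0.2,"y": 0.03,"z": 0,"rx": 0,"ry": 0,"rz": 0,"jaw": 0},{"x": -0.2,"y": 0.03,"z": 0,"rx": 0,"ry": 0,"rz": 0,"jaw": 0},{"x": -0.2,"y": 0.03,"z": 0,"rx": 0,"ry": 0,"rz": 0,"jaw": 0},{"x": -0.2,"y": 0.03,"z": 0,"rx": 0,"ry": 0,"rz": 0,"jaw": 0}])

```text
clock: 15.9
tool_pos: [0.5138, 0.0835, 0.0407]
eef_rot: [0.114, 0.994, -0.001, -0.002]
contact_force: [-1.6, -0.6, -0.1]
opening: 0.005
finger_force: 0.7
```

```bash
python3 -c "from h import *; st()"
```

```text
15.9 [-102.7    1.5] z 0.0407 Fstage [-1.5 -0.9] Fz -0.1
```

Call:
send_rows(motion=[{"x": -0.2,"y": 0.03,"z": 0,"rx": 0,"ry": 0,"rz": 0,"jaw": 0},{"x": -0.2,"y": 0.03,"z": 0,"rx": 0,"ry": 0,"rz": 0,"jaw": 0},{"x": -0.2,"y": 0.03,"z": 0,"rx": 0,"ry": 0,"rz": 0,"jaw": 0},{"x": -0.15,"y": 0.03,"z": 0,"rx": 0,"ry": 0,"rz": 0,"jaw": 0},{"x": -0.15,"y": 0.03,"z": 0,"rx": 0,"ry": 0,"rz": 0,"jaw": 0}])

```text
clock: 16.4
tool_pos: [0.5228, 0.0828, 0.0406]
eef_rot: [0.114, 0.994, -0.002, -0.002]
contact_force: [-1.9, -0.8, 0.3]
opening: 0.006
finger_force: 0.8
```

```bash
python3 -c "from h import *; st()"
```

```text
16.4 [-93.8   2.9] z 0.0406 Fstage [-1.6 -1.2] Fz 0.3
```

Call:
send_rows(motion=[{"x": -0.15,"y": 0.02,"z": 0,"rx": 0,"ry": 0,"rz": 0,"jaw": 0},{"x": -0.15,"y": 0.02,"z": 0,"rx": 0,"ry": 0,"rz": 0,"jaw": 0},{"x": -0.15,"y": 0.02,"z": 0,"rx": 0,"ry": 0,"rz": 0,"jaw": 0},{"x": -0.15,"y": 0.02,"z": 0,"rx": 0,"ry": 0,"rz": 0,"jaw": 0},{"x": -0.15,"y": 0.02,"z": 0,"rx": 0,"ry": 0,"rz": 0,"jaw": 0}])

```text
clock: 16.9
tool_pos: [0.5279, 0.0824, 0.0405]
eef_rot: [0.113, 0.994, -0.002, -0.004]
contact_force: [-8.2, 0.5, 4.3]
opening: 0.003
finger_force: 4.4
```

```bash
python3 -c "from h import *; st()"
```

```text
16.9 [-88.8   3.5] z 0.0405 Fstage [-8.1 -1.3] Fz 4.3
```

Call:
send_rows(motion=[{"x": -0.1,"y": 0.02,"z": 0,"rx": 0,"ry": 0,"rz": 0,"jaw": 0},{"x": -0.05,"y": 0,"z": 0,"rx": 0,"ry": 0,"rz": 0,"jaw": 0},{"x": 0,"y": 0,"z": 0,"rx": 0,"ry": 0,"rz": 0,"jaw": 0},{"x": 0,"y": 0,"z": 0,"rx": 0,"ry": 0,"rz": 0,"jaw": 0},{"x": 0,"y": 0,"z": 0,"rx": 0,"ry": 0,"rz": 0,"jaw": 0}])

```text
clock: 17.4
tool_pos: [0.5279, 0.0824, 0.0404]
eef_rot: [0.113, 0.994, -0.002, -0.006]
contact_force: [-8.6, 1.3, 4.6]
opening: 0.006
finger_force: 4.7
```

```bash
python3 -c "from h import *; st()"
```

```text
17.4 [-88.7   3.6] z 0.0404 Fstage [-8.7 -0.7] Fz 4.6
```

Call:
send_rows(motion=[{"x": -0.1,"y": 0.02,"z": 0,"rx": 0,"ry": 0,"rz": 0,"jaw": 0},{"x": -0.1,"y": 0.02,"z": 0,"rx": 0,"ry": 0,"rz": 0,"jaw": 0},{"x": 0,"y": 0,"z": 0,"rx": 0,"ry": 0,"rz": 0,"jaw": 0},{"x": 0,"y": 0,"z": 0,"rx": 0,"ry": 0,"rz": 0,"jaw": 0},{"x": 0,"y": 0,"z": 0,"rx": 0,"ry": 0,"rz": 0,"jaw": 0}])

```text
clock: 17.9
tool_pos: [0.5282, 0.0824, 0.0402]
eef_rot: [0.113, 0.994, -0.003, -0.007]
contact_force: [-12.1, 1.7, 6.7]
opening: 0.005
finger_force: 6.3
```

```bash
python3 -c "from h import *; st()"
```

```text
17.9 [-88.4   3.7] z 0.0402 Fstage [-12.2  -1. ] Fz 6.7
```

The wedge jammed at 12.2 N after about 86 mm of travel. I'll release it and press a second time to settle it.

Call:
send_rows(motion=[{"x": 0.6,"y": 0,"z": 0,"rx": 0,"ry": 0,"rz": 0,"jaw": 0},{"x": 0.6,"y": 0,"z": 0,"rx": 0,"ry": 0,"rz": 0,"jaw": 0},{"x": 0,"y": 0,"z": 0,"rx": 0,"ry": 0,"rz": 0,"jaw": 0},{"x": -0.3,"y": 0,"z": 0,"rx": 0,"ry": 0,"rz": 0,"jaw": 0},{"x": -0.3,"y": 0,"z": 0,"rx": 0,"ry": 0,"rz": 0,"jaw": 0}])

```text
clock: 18.4
tool_pos: [0.5285, 0.0834, 0.0407]
eef_rot: [0.114, 0.994, -0.001, -0.002]
contact_force: [-6.9, 2.8, 3.0]
opening: 0.003
finger_force: 2.8
```

Call:
send_rows(motion=[{"x": -0.2,"y": 0,"z": 0,"rx": 0,"ry": 0,"rz": 0,"jaw": 0},{"x": -0.15,"y": 0,"z": 0,"rx": 0,"ry": 0,"rz": 0,"jaw": 0},{"x": -0.1,"y": 0,"z": 0,"rx": 0,"ry": 0,"rz": 0,"jaw": 0},{"x": 0,"y": 0,"z": 0,"rx": 0,"ry": 0,"rz": 0,"jaw": 0},{"x": 0,"y": 0,"z": 0,"rx": 0,"ry": 0,"rz": 0,"jaw": 0}])

```text
clock: 18.9
tool_pos: [0.5284, 0.0833, 0.0402]
eef_rot: [0.113, 0.994, -0.002, -0.006]
contact_force: [-10.5, 2.5, 5.9]
opening: 0.005
finger_force: 4.9
```

```bash
python3 -c "from h import *; st()"
```

```text
18.9 [-88.4   4.6] z 0.0402 Fstage [-10.8   0.1] Fz 5.9
```

Call:
send_rows(motion=[{"x": -0.1,"y": 0,"z": 0,"rx": 0,"ry": 0,"rz": 0,"jaw": 0},{"x": 0,"y": 0,"z": 0,"rx": 0,"ry": 0,"rz": 0,"jaw": 0},{"x": 0,"y": 0,"z": 0,"rx": 0,"ry": 0,"rz": 0,"jaw": 0},{"x": 0,"y": 0,"z": 0,"rx": 0,"ry": 0,"rz": 0,"jaw": 0},{"x": 0,"y": 0,"z": 0,"rx": 0,"ry": 0,"rz": 0,"jaw": 0}])

```text
clock: 19.4
tool_pos: [0.5284, 0.0832, 0.0402]
eef_rot: [0.113, 0.994, -0.002, -0.007]
contact_force: [-11.5, 4.3, 6.6]
opening: 0.005
finger_force: 5.9
```

```bash
python3 -c "from h import *; st()"
```

```text
19.4 [-88.4   4.5] z 0.0402 Fstage [-12.2   1.6] Fz 6.6
```

The second press also reached 12.2 N with no further travel. I'll back away, lift, and check the result.

Call:
send_rows(motion=[{"x": 0.8,"y": 0,"z": 0,"rx": 0,"ry": 0,"rz": 0,"jaw": 0},{"x": 1.5,"y": 0,"z": 0,"rx": 0,"ry": 0,"rz": 0,"jaw": 0},{"x": 1.0,"y": 0,"z": 0,"rx": 0,"ry": 0,"rz": 0,"jaw": 0},{"x": 0,"y": 0,"z": -3,"rx": 0,"ry": 0,"rz": 0,"jaw": 0},{"x": 0,"y": 0,"z": -4.5,"rx": 0,"ry": 0,"rz": 0,"jaw": 0}])

```text
clock: 19.9
tool_pos: [0.5003, 0.0896, 0.1149]
eef_rot: [0.113, 0.994, -0.003, -0.004]
contact_force: [1.5, -0.1, -0.2]
opening: 0.008
finger_force: 0.0
```

Call:
send_rows(motion=[{"x": 0,"y": 0,"z": -4.5,"rx": 0,"ry": 0,"rz": 0,"jaw": 0},{"x": -2,"y": 0.5,"z": -4.5,"rx": 0,"ry": 0,"rz": 0,"jaw": 0},{"x": -4,"y": 0.5,"z": -4.5,"rx": 0,"ry": 0,"rz": 0,"jaw": 0},{"x": -4,"y": 0.3,"z": 0,"rx": 0,"ry": 0,"rz": 0,"jaw": 0},{"x": 0,"y": 0,"z": 0,"rx": 0,"ry": 0,"rz": 0,"jaw": 0}])

```text
clock: 20.4
tool_pos: [0.6015, 0.0787, 0.2439]
eef_rot: [0.117, 0.993, -0.001, 0.002]
contact_force: [-0.3, -1.3, 0.2]
opening: 0.001
finger_force: 0.0
```

```bash
python3 - <<'E'
from h import *
st(); f='pics/w6.png'; snap('wrist',f)
i=cv2.imread(f); cv2.imwrite('pics/w6c.png',cv2.resize(i[40:280,200:440],None,fx=2.5,fy=2.5,interpolation=cv2.INTER_CUBIC))
i=i.astype(int); m=(i[:,:,2]>150)&(i[:,:,1]<80)&(i[:,:,0]<80); m[:,:250]=0;m[:,420:]=0
v,u=np.nonzero(m); print(u.min(),u.max(),v.min(),v.max(),toS(at(f,(u.min()+u.max())/2,(v.min()+v.max())/2,.07))*1e3)
E
```

```text
20.4 [-16.2  16.6] z 0.2439 Fstage [-0.  -1.4] Fz 0.2
351 370 226 244 [36.42803318 53.14514747]
```

View pics/w6c.png

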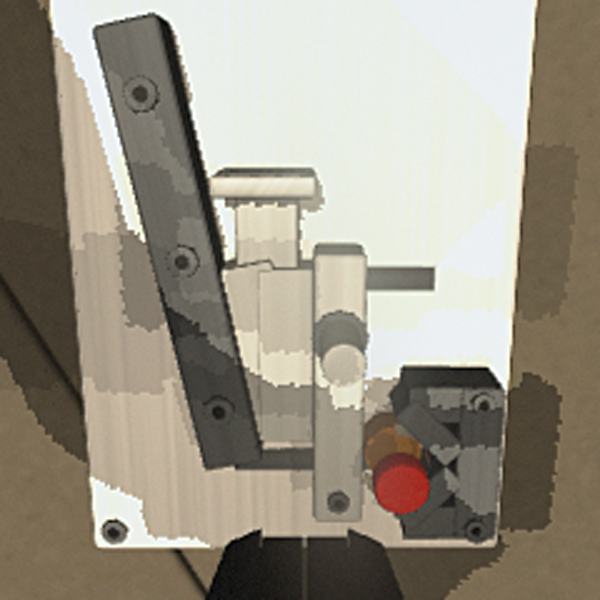

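The crop shows the wedge, centred about (285,355), tight between the ramp and the bar. The vial is upright with its cap at (402,484), which matches the seat, and the gripper is clear. I'm handing in the job.

```bash
python3 -c "from plant import *; print(finish_job())"
```

```text
the job is handed in; nothing more can be done
None
```

The job is handed in: the red-capped vial stands upright in the vee block, held by the bar with the largest wedge jammed behind it (two presses, each about 12 N); the vial first stuck short on one vee face, so I eased it into the seat with a light grip on its cap before closing the bar.

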